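Set and lock a cam hold-down clamp

ROBOT

A 6-joint arm with a two-finger parallel gripper is mounted at the origin on a cart in front of the work surface, level with it; the furniture and walls round the work are solid. World frame = base frame: x ahead of the robot, y to its left, z up, the work surface at z = 0. Lengths are in m, angles in rad, forces in N, time in s.
With the tool pointing down it reaches from about 0.275 to 0.85 m from the base axis. Payload 19 kg.
Tool frame: the origin (TCP) lies at the very end of the fingers, on their centre line; the grasp point (between the pads) lies 19 mm behind it; z points along the fingers, y is the line along which they close (so a half turn about z gives the same grasp; the last joint's range is limited). The gripper opens to 85 mm and grips with 20 to 120 N. Pads are 22 mm wide; open, the fingers measure 114 mm over their backs; the gripper's body (76 mm by 85 mm) begins 54 mm behind the grasp point. The pads swing forward as they close: fully open they stand 13 mm farther back than shut.
Start: joints at [-0.796, 0.15, 1.437, -0, 1.554, -0.134], TCP at [0.454, -0.353, 0.231] pointing down, gripper open.
Joint ranges: [-2.8, 2.8], [-0.68, 2.1], [0.12, 2.68], [-1.39, 4.53], [0.16, 2.79], [-2.81, 2.81]. Speed limits (rad/s): [1.89, 1.89, 2.22, 3.01, 3.01, 3.01].

INTERFACE

Orientations are given as a unit quaternion [w, x, y, z].
In Python, from cell import manip, viewer gives the robot as it stands. The module is installed in compiled form; this text tells all that it offers.
- The arm moves only by the tool servo_tool, never from a script. Its argument "rows" is a list of rows, each an object of numbers: "x", "y", "z": the shift along the tool's x, y, z in m; "spin": the turn about the tool's z in degrees; "gripper": the finger opening in m, from 0 to 0.0854. A call has 1 to 20 rows; each row is the pose to reach, as a shift and turn from the pose commanded when the call began, along the tool's axes at that moment; what a row does not reach only later rows make up. A row lasts 1/10 s, in which the tool goes at most 50 mm and 8.59 degrees, less where a joint would pass 70% of its speed; a pose out of reach is approached as far as the arm can. A call with a gripper value outside its range is refused whole. The fingers move at their own pace and stop on an object; the grip force is fixed at half the most. Time passes only in rows, so rows that repeat a pose let the fingers close. It gives the time, the measured TCP pose, the force, the opening and the grip force at its end, in the units of the state.
- manip.state(): the state, without advancing time (a new reading comes with each control period).
- viewer.capture(name): name is "side" or "top" or "wrist"; returns the picture (480x640x3 uint8, red, green, blue); there is no depth.
- viewer.camera_info(name): a dict with "intrinsics" (3x3 intrinsics, pixels), "k1" (the pictures are not rectified: a ray, as slopes to the right and down, at radius r is drawn at 1 + k1 r^2 times it, then the intrinsics apply), "pose" (4x4, takes a point from camera to world coordinates). Camera axes: x right, y down, z forward; pixel columns grow to the right and rows downward; lengths in m; the calibration is good to about 2 mm. A picture is of the moment at which its call begins: read the wrist's pose just before it. camera_info takes no time and is no camera call; for the wrist camera it gives the pose at the moment of the call.
- manip.hand_in(): hands the job in; it is judged then, once.
The state is a dict: "t": time; "joint_positions": joint angles; "joint_vel": joint speeds; "joint_torque": joint torques, N m; "position": TCP position; "orientation": TCP orientation; "wrist_force": force on the tool from outside, world axes, zero at the start; "torque": the same for the moment, N m; "opening": finger opening in m; "grasp_force": force on a finger pad.
Only numpy, scipy, OpenCV 4.12 (cv2) and the standard library are available. Lean on these libraries where they do the work, as an engineer would, in place of code of your own. Each camera call takes 0.05 s, during which the arm holds its last target. There are 200 camera calls.

TASK

Clamp the oak block in the blue cam clamp. With the red lever still up, screw the black knob down (clockwise from above) until the pad bears finger-tight on the block, which is when the knob takes about 0.2 Nm more torque than it does running free; then flip the lever fully down, without forcing it, and let go. The block must end up held firmly but not crushed; leave it where it lies, and do not disturb the things around the clamp.

Things in the scene. Friction and masses are not known exactly. Their poses are not given: they have to be found in the camera images.
- jig: Fixed clamp jig: plywood base 130 x 220 x 18 mm with a blue cast C-frame. Origin: on the bench, straight below pad and knob; y points from there to the column and lever, z up. The base spans x -65 to 65, y -65 to 155 mm. The blue arm over the block is 34 mm wide, top at z 98 mm, from the knob to the column at y 90 mm. Steel cheeks at the hinge reach z 120 mm.
- knob_axis (a point): Fixed point on the knob's axis, 128 mm above the bench; axes as the jig's. The screw below carries a round rubber pad, 28 mm across, that starts 0.6 to 6.4 mm (not known beforehand) above the block and comes down 3.5 mm per rad of turn; each newton on it adds 0.0035 Nm to the knob's torque (some 0.25 Nm per rad). Right (0.2 Nm more, 57 N) is about 0.85 rad past first touch; 0.7 to 1.0 rad will do.
- knob_grip (a point): On the knob's axis at mid-height of its black bar grip. Bar 46 mm long, 12 mm thick, z 113 to 142 mm, on a round foot 38 mm across. Turns with the knob: x axis along the bar (pinch along y). Clockwise from above lowers the pad; 4 rad are there. Dry friction 0.45 Nm: turning free takes that; at rest a hand may feel up to 0.2 Nm more or less than the load's share (rock on and back, take the mean).
- lever: Cam lever: steel rod with a round red grip, 17 mm thick, hinged at the top of the column. Origin: on the hinge axis, 108 mm above the bench and 102 mm along the jig's y from the knob axis. The red end reaches 118 mm from the hinge axis. A high shelf overhangs the bench farther back and to the left: bring the arm in from the robot's side.
- lever_grip (a point): On the centre line of the lever's red grip, 85 mm from the hinge axis: push here. Moves with the lever.
- lever_swing (a joint): Lever angle, rad. 0: up, 60 degrees above level, leaning away from the knob to the jig's +y; 1.05: fully down, level along +y, on its stop. Hinge axis along the jig's x. Starts at 0 to 0.12, resists with 0.24 Nm friction plus up to 0.12 Nm cam load, stays where left. Going down it pushes knob and pad 1 mm lower, adding 15 to 20 N to the clamping force.
- rest: Fixed pale packing plate 66 x 86 x 20 mm, let into the jig base under the pad; origin at the centre of its underside. Its height differs from job to job by up to 5 mm.
- block: Loose oak block to be clamped, 60 x 80 x 30 mm, lying on the rest below the pad; origin at the centre of its underside.
- screwdriver: Bystander: yellow screwdriver, 177 x 21 x 23 mm, lying on the bench beyond the lever's end; leave alone.
- tin: Bystander: small dark tin, 40 mm across, 75 mm tall, standing beside the jig's end away from the lever; leave alone.
- bit_box: Bystander: dark blue drill bit case, 59 x 110 x 23 mm, lying behind the jig; leave alone.

How it is judged:
By the outcome, as a careful person would: the job done as asked, in the order asked, and still so for the second after the job is handed in, with the robot touching nothing.
It also fails if it takes over 72 s, if anything falls off the work surface, if the arm or the gripper's body presses on something with over 40 N, if the wrist force passes 120 N, or if a joint passes its speed limit or range.

## Working session

There is one attempt and no reset: what is moved stays moved. The work goes in short steps, Python scripts to look and compute and a tool call to move; the robot and the scene stay as the last step left them, time stands still between calls to the robot, and variables do not carry over. Pictures are saved under pics/ and viewed, at most 10 in all, crops included, and the job is handed in when it is done.

Besides the shell and the picture viewer there is one more tool, called after "Call:" as name(argument=value, ...) on one line, values as JSON. servo_tool: Moves the arm, as the interface text tells. Its arguments: {"type":"object","properties":{"rows":{"type":"array"}},"required":["rows"]}

```bash
mkdir -p pics; python3 - <<'E'
from cell import manip, viewer
import cv2
for n in("top","side"):
    i=viewer.camera_info(n);print(n,i["intrinsics"],i["k1"],i["pose"])
    cv2.imwrite(f"pics/{n}0.png",viewer.capture(n)[:,:,::-1])
s=manip.state();print(s)
E
```

```text
top [[480.11637732   0.         320.98648539]
 [  0.         480.11637732 237.63310157]
 [  0.           0.           1.        ]] -0.020537642516091588 [[ 0.00420307 -0.98726773  0.15901183  0.4912155 ]
 [-0.9998278  -0.00702312 -0.01717704 -0.10589721]
 [ 0.0180751  -0.15891225 -0.98712724  0.96606407]
 [ 0.          0.          0.          1.        ]]
side [[572.38807442   0.         315.67754607]
 [  0.         572.38807442 240.03465693]
 [  0.           0.           1.        ]] -0.033179180392075486 [[ 0.97201258 -0.119904    0.20202615  0.46364419]
 [-0.23430802 -0.43231572  0.87074846 -0.89766517]
 [-0.01706714 -0.89371481 -0.44831078  0.51544341]
 [ 0.          0.          0.          1.        ]]
{'t': 0.1, 'joint_positions': array([-7.96015326e-01,  1.50907620e-01,  1.43795189e+00, -1.35867223e-05,
        1.55384099e+00, -1.34025161e-01]), 'joint_vel': array([ 1.06217922e-03, -6.27685618e-05, -1.61006896e-03, -7.65903746e-04,
        2.84031693e-04,  2.80408819e-05]), 'joint_torque': array([ 4.28073836e-03, -7.14378047e+01, -5.71795964e+01, -1.79669833e-04,
        7.11697227e-03,  7.01101521e-05]), 'position': array([ 0.45335296, -0.35330619,  0.23075952]), 'orientation': array([-5.23598966e-04,  8.98523001e-01,  4.38926086e-01, -1.80891253e-04]), 'wrist_force': array([-0.01568383,  0.41025924, -0.22996717]), 'torque': array([ 0.01458639, -0.05884316, -0.00768739]), 'grasp_force': 0.0, 'opening': 0.08575377890505917}
```

View pics/top0.png

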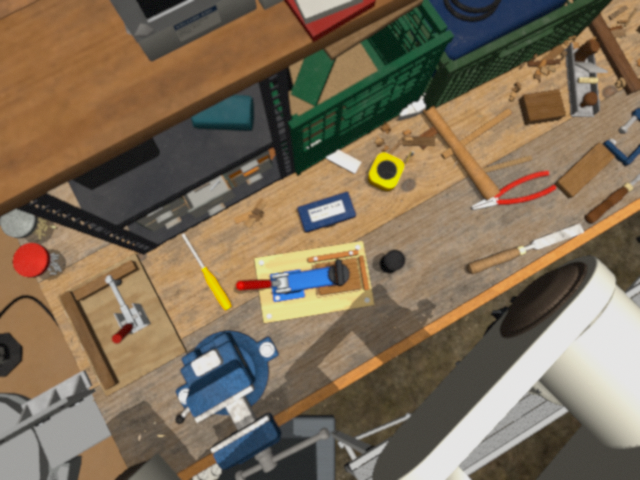

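View pics/side0.png

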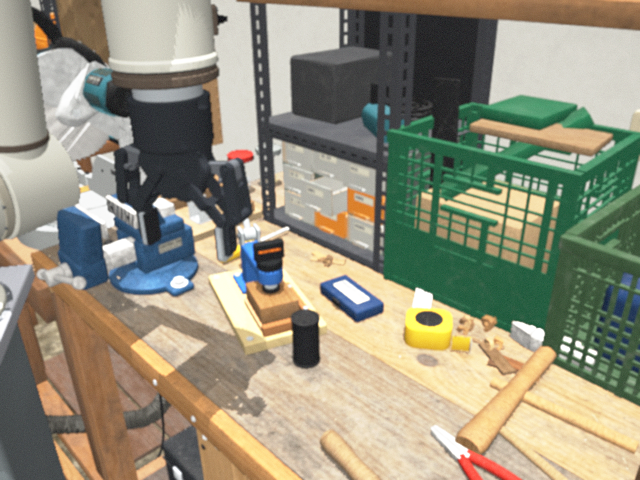

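The top view shows the knob at about (340,272), the red lever end at (238,286), and base corners near (257,259), (366,243), (373,304) and (265,321). The side view shows the knob at about (269,253). I'll enlarge both.

```bash
cat > h.py <<'E'
from cell import manip, viewer
import cv2, numpy as np
from scipy.spatial.transform import Rotation as R
def ray(n,uv,info=None):
    i=info or viewer.camera_info(n);K=i["intrinsics"];P=i["pose"]
    d=cv2.undistortPoints(np.array([[uv]],float),K,np.array([i["k1"],0,0,0]))[0,0]
    return P[:3,3],P[:3,:3]@np.r_[d,1]
def atz(n,uv,z,info=None):
    o,d=ray(n,uv,info);return o+d*(z-o[2])/d[2]
def proj(n,X,info=None):
    i=info or viewer.camera_info(n);P=np.linalg.inv(i["pose"])
    X=np.atleast_2d(X).astype(float)
    return cv2.projectPoints(X,cv2.Rodrigues(P[:3,:3])[0],P[:3,3],i["intrinsics"],np.array([i["k1"],0,0,0,0.]))[0][:,0]
E
python3 - <<'E'
import cv2
a=cv2.imread("pics/top0.png")[225:335,225:385];b=cv2.imread("pics/side0.png")[220:360,195:335]
cv2.imwrite("pics/topc.png",cv2.resize(a,None,fx=5,fy=5,interpolation=cv2.INTER_CUBIC))
cv2.imwrite("pics/sidec.png",cv2.resize(b,None,fx=4,fy=4,interpolation=cv2.INTER_CUBIC))
E
```

```text
(no output)
```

View pics/topc.png

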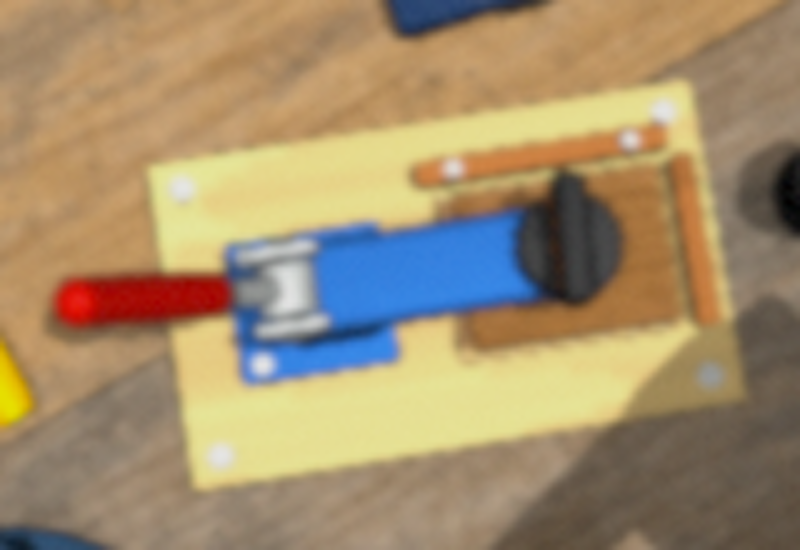

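View pics/sidec.png

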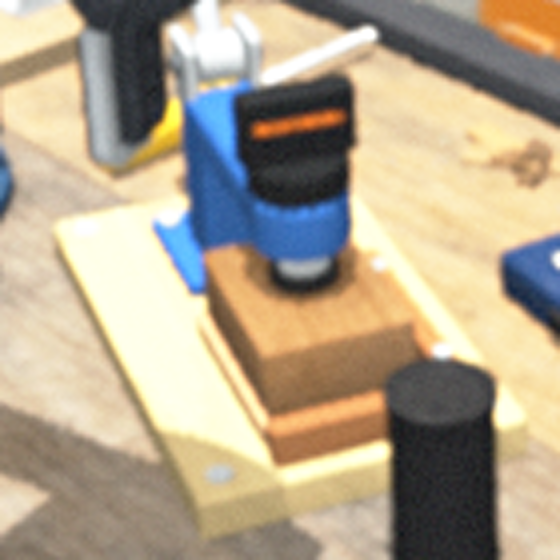

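```bash
cat > loc.py <<'E'
from h import *
from scipy.optimize import least_squares
c=lambda p:(np.array(p)+.5)/5-.5+225
px=[c(p) for p in[(148,168),(690,80),(745,402),(195,488)]]
W=np.array([atz("top",p,.018)[:2] for p in px])
loc=np.array([(-65,155),(-65,-65),(65,-65),(65,155)])/1e3
# choose handedness by fit
for L in(loc,loc*[-1,1]):
    f=lambda q:(L@np.array([[np.cos(q[2]),np.sin(q[2])],[-np.sin(q[2]),np.cos(q[2])]])+q[:2]-W).ravel()
    r=min((least_squares(f,[.5,-.1,a]) for a in(0,1.5,3,-1.5)),key=lambda r:r.cost);print(r.x,np.degrees(r.x[2]),r.fun.round(4))
print("base pts",W)
a,b=[atz("top",c(p),.142) for p in((568,172),(577,303))]
print("bar",a,b,np.linalg.norm(a-b),"ang",np.degrees(np.arctan2(*(a-b)[1::-1])),"mid",(a+b)/2)
print("foot",atz("top",c((569,248)),.113))
d=lambda p:(np.array(p)+.5)/4-.5+np.array([195,220])
print("side bar top mid",atz("side",d((295,87)),.142))
print("lever tip, z=.21",atz("top",c((75,302)),.205))
print("tin",atz("top",c((805,195)),.075), atz("side",d((441,385)),.075))
E
python3 loc.py
```

```text
[ 0.56424328 -0.15281056  0.16295407] 9.336580616387572 [-0.1267 -0.0203 -0.1279 -0.0218  0.1281  0.0198  0.1265  0.0223]
[ 0.56427342 -0.1528056   0.16363276] 9.37546650828606 [ 0.0015  0.0009  0.0005 -0.0006 -0.0001 -0.0014 -0.0018  0.0011]
base pts [[ 0.60169332  0.00985807]
 [ 0.63851167 -0.20573782]
 [ 0.51084121 -0.22616354]
 [ 0.47672485 -0.01158355]]
bar [ 0.58678257 -0.15013694  0.142     ] [ 0.54165731 -0.15316018  0.142     ] 0.04522641941129124 ang 3.83290422912949 mid [ 0.56421994 -0.15164856  0.142     ]
foot [ 0.56294125 -0.15201162  0.113     ]
side bar top mid [ 0.56461623 -0.15816657  0.142     ]
lever tip, z=.21 [0.53723316 0.00891767 0.205     ]
tin [ 0.58644847 -0.24240696  0.075     ] [ 0.5940914  -0.26176689  0.075     ]
```

Call:
servo_tool(rows=[{"x":0.05,"y":-0.008,"z":0,"spin":-8.5},{"x":0.1,"y":-0.016,"spin":-17},{"x":0.15,"y":-0.024,"spin":-25.5},{"x":0.19,"y":-0.03,"spin":-34},{"x":0.2264,"y":-0.0361,"spin":-42.5},{"x":0.2264,"y":-0.0361,"spin":-51},{"x":0.2264,"y":-0.0361,"spin":-59.5},{"x":0.2264,"y":-0.0361,"spin":-68},{"x":0.2264,"y":-0.0361,"spin":-76.5},{"x":0.2264,"y":-0.0361,"spin":-85},{"x":0.2264,"y":-0.0361,"spin":-93.5},{"x":0.2264,"y":-0.0361,"spin":-102},{"x":0.2264,"y":-0.0361,"spin":-110.5},{"x":0.2264,"y":-0.0361,"spin":-119},{"x":0.2264,"y":-0.0361,"spin":-127},{"x":0.2264,"y":-0.0361,"spin":-132},{"x":0.2264,"y":-0.0361,"spin":-132},{"x":0.2264,"y":-0.0361,"spin":-132}])

```text
validation failed for argument at $.ro...
```

```bash
python3 - <<'E'
from h import *
s=manip.state();i=viewer.camera_info("wrist");im=viewer.capture("wrist")
import pickle;pickle.dump(i,open("w1.pkl","wb"))
print(s["t"],s["joint_positions"].round(3),s["position"],R.from_quat(s["orientation"][[1,2,3,0]]).as_matrix().round(3),s["wrist_force"],s["torque"],s["opening"]);print(i["pose"].round(3))
cv2.imwrite("pics/w1.png",im[:,:,::-1])
print(proj("wrist",[[.564,-.1525,.142]],i))
E
```

```text
0.1 [-0.796  0.151  1.438 -0.     1.554 -0.134] [ 0.45335296 -0.35330619  0.23075952] [[ 0.615  0.789 -0.001]
 [ 0.789 -0.615  0.001]
 [ 0.    -0.001 -1.   ]] [-0.01568383  0.41025924 -0.22996717] [ 0.01458639 -0.05884316 -0.00768739] 0.08575377890505917
[[ 0.788 -0.587 -0.185  0.499]
 [-0.615 -0.753 -0.234 -0.294]
 [-0.002  0.298 -0.955  0.372]
 [ 0.     0.     0.     1.   ]]
[[ 251.63815928 -182.94871996]]
```

View pics/w1.png

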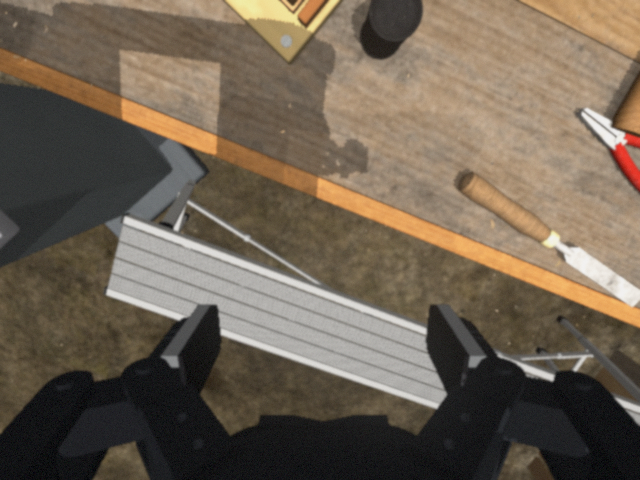

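The move was refused, so the arm is still at its start pose. The wrist view shows only the bench edge, with the tin at about (395,12). I'll resend with every field filled in.

Call:
servo_tool(rows=[{"x":0.05,"y":-0.008,"z":0.0,"spin":-8.5,"gripper":0.085},{"x":0.1,"y":-0.016,"z":0.0,"spin":-17.0,"gripper":0.085},{"x":0.15,"y":-0.024,"z":0.0,"spin":-25.5,"gripper":0.085},{"x":0.19,"y":-0.03,"z":0.0,"spin":-34.0,"gripper":0.085},{"x":0.226,"y":-0.036,"z":0.0,"spin":-42.5,"gripper":0.085},{"x":0.226,"y":-0.036,"z":0.0,"spin":-51.0,"gripper":0.085},{"x":0.226,"y":-0.036,"z":0.0,"spin":-59.5,"gripper":0.085},{"x":0.226,"y":-0.036,"z":0.0,"spin":-68.0,"gripper":0.085},{"x":0.226,"y":-0.036,"z":0.0,"spin":-76.5,"gripper":0.085},{"x":0.226,"y":-0.036,"z":0.0,"spin":-85.0,"gripper":0.085},{"x":0.226,"y":-0.036,"z":0.0,"spin":-93.5,"gripper":0.085},{"x":0.226,"y":-0.036,"z":0.0,"spin":-102.0,"gripper":0.085},{"x":0.226,"y":-0.036,"z":0.0,"spin":-110.5,"gripper":0.085},{"x":0.226,"y":-0.036,"z":0.0,"spin":-119.0,"gripper":0.085},{"x":0.226,"y":-0.036,"z":0.0,"spin":-127.0,"gripper":0.085},{"x":0.226,"y":-0.036,"z":0.0,"spin":-132.0,"gripper":0.085},{"x":0.226,"y":-0.036,"z":0.0,"spin":-132.0,"gripper":0.085},{"x":0.226,"y":-0.036,"z":0.0,"spin":-132.0,"gripper":0.085}])

```text
t: 1.95
position: [0.564, -0.153, 0.2311]
orientation: [-0.0, -0.034, 0.999, 0.0]
wrist_force: [-0.2, -0.2, -0.5]
opening: 0.0849
grasp_force: 0.0
```

```bash
python3 - <<'E'
from h import *
s=manip.state();i=viewer.camera_info("wrist");im=viewer.capture("wrist")
import pickle;pickle.dump(i,open("w1.pkl","wb"))
print(s["t"],s["joint_positions"].round(3),R.from_quat(s["orientation"][[1,2,3,0]]).as_matrix().round(3),s["torque"]);print(i["pose"].round(3))
cv2.imwrite("pics/w2.png",im[:,:,::-1])
print(proj("wrist",[[.564,-.1525,.142],[.564,-.153,.113],[.5415,-.154,.142],[.5865,-.151,.142]],i))
E
```

```text
1.95 [-0.397  0.17   1.415  0.     1.557 -2.036] [[-0.998 -0.068 -0.   ]
 [-0.068  0.998  0.   ]
 [ 0.     0.    -1.   ]] [ 0.02193909 -0.02490916  0.00562084]
[[-0.067  0.953  0.296  0.487]
 [ 0.998  0.064  0.02  -0.159]
 [ 0.     0.297 -0.955  0.373]
 [ 0.     0.     0.     1.   ]]
[[325.10396383 248.3475298 ]
 [324.24603577 236.25169534]
 [325.18318948 216.1702185 ]
 [325.02854142 278.79591883]]
```

View pics/w2.png

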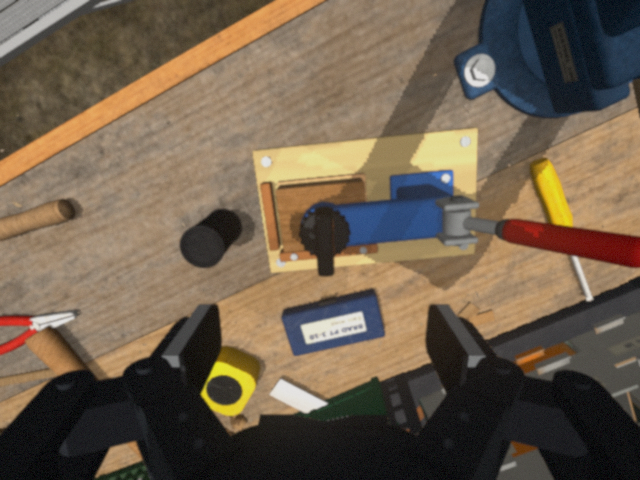

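The wrist view shows the bar from about (324,207) to (325,275), vertical and so aligned with the tool, and the foot centred at about (325,230). Base corners are at about (253,150), (477,129) and (270,272). I'll refine the knob's position from these.

```bash
python3 - <<'E'
from h import *
import pickle;i=pickle.load(open("w1.pkl","rb"))
y=np.array([.564273,-.152806]);a=.1636
M=np.array([[np.cos(a),-np.sin(a)],[np.sin(a),np.cos(a)]])
C=np.array([(-65,155),(-65,-65),(65,-65),(65,155)])/1e3@M.T+y
print("pred corners",proj("wrist",np.c_[C,[.018]*4],i).round(1))
im=cv2.imread("pics/w2.png")
g=im.max(2)
# dark knob mask
m=((g<75)&(im[:,:,0].astype(int)-im[:,:,2]<25)).astype(np.uint8)
m[:180]=0;m[290:]=0;m[:,:290]=0;m[:,365:]=0
ys,xs=np.nonzero(m);print(len(xs),xs.min(),xs.max(),ys.min(),ys.max())
for r in range(198,282,4):
    q=np.nonzero(m[r])[0]
    if len(q):print(r,q.min(),q.max(),end="; ")
cv2.imwrite("pics/w2c.png",cv2.resize(im[110:310,230:500],None,fx=2.9,fy=2.9,interpolation=cv2.INTER_CUBIC))
E
```

```text
pred corners [[479.2 128.4]
 [251.  150.9]
 [269.8 274.6]
 [475.3 256.1]]
2357 299 364 180 275
202 321 364; 206 312 332; 210 308 333; 214 304 339; 218 302 344; 222 301 346; 226 300 348; 230 300 348; 234 299 349; 238 301 348; 242 301 347; 246 305 347; 250 308 341; 254 315 334; 258 318 332; 262 318 332; 266 319 332; 270 319 332; 274 320 331;
```

View pics/w2c.png

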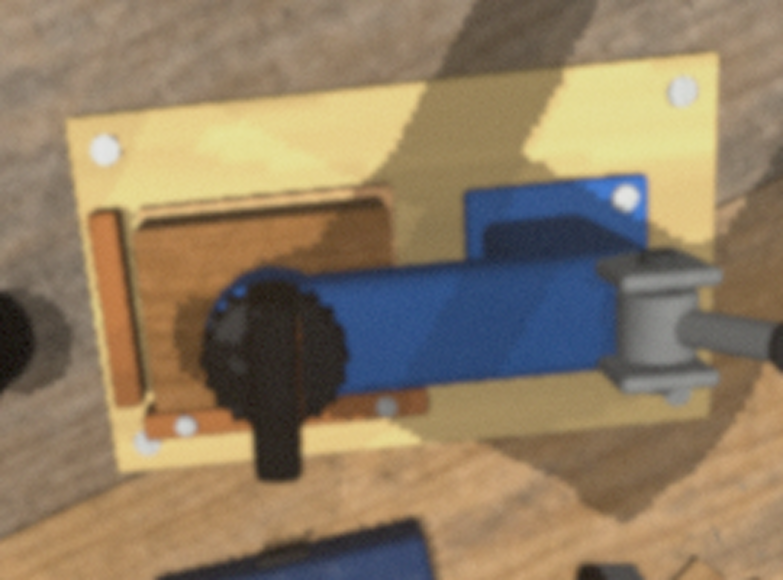

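Call:
servo_tool(rows=[{"x":0.0,"y":0.0,"z":0.03,"spin":0.0,"gripper":0.05},{"x":0.0,"y":0.0,"z":0.06,"spin":0.0,"gripper":0.05},{"x":0.0,"y":0.0,"z":0.085,"spin":0.0,"gripper":0.05},{"x":0.0,"y":0.0,"z":0.1,"spin":0.0,"gripper":0.05},{"x":0.0,"y":0.0,"z":0.11,"spin":0.0,"gripper":0.05},{"x":0.0,"y":0.0,"z":0.114,"spin":0.0,"gripper":0.05},{"x":0.0,"y":0.0,"z":0.114,"spin":0.0,"gripper":0.04},{"x":0.0,"y":0.0,"z":0.114,"spin":0.0,"gripper":0.03}])

```text
t: 2.8
position: [0.5645, -0.1532, 0.1183]
orientation: [0.001, -0.035, 0.999, -0.0]
wrist_force: [-0.0, -0.6, 0.2]
opening: 0.0302
grasp_force: 0.0
```

Call:
servo_tool(rows=[{"x":0.0,"y":0.0,"z":0.0,"spin":0.0,"gripper":0.02},{"x":0.0,"y":0.0,"z":0.0,"spin":0.0,"gripper":0.015},{"x":0.0,"y":0.0,"z":0.0,"spin":0.0,"gripper":0.0},{"x":0.0,"y":0.0,"z":0.0,"spin":0.0,"gripper":0.0},{"x":0.0,"y":0.0,"z":0.0,"spin":0.0,"gripper":0.0},{"x":0.0,"y":0.0,"z":0.0,"spin":0.0,"gripper":0.0}])

```text
t: 3.4
position: [0.5642, -0.1525, 0.118]
orientation: [0.0, -0.036, 0.999, 0.0]
wrist_force: [-1.3, 6.3, 5.6]
opening: 0.011
grasp_force: 58.4
```

```bash
cat > st.py <<'E'
from h import *
s=manip.state();m=R.from_quat(s["orientation"][[1,2,3,0]]).as_matrix()
print(round(s["t"],2),s["position"].round(4),"ya",np.degrees(np.arctan2(m[1,1],m[0,1])).round(2),"F",s["wrist_force"].round(2),"T",s["torque"].round(3),"op",round(s["opening"],4),s["grasp_force"].round(1) if hasattr(s["grasp_force"],"round") else s["grasp_force"],"j6",round(s["joint_positions"][5],3),"t6",s["joint_torque"][5].round(3))
E
python3 st.py
```

```text
3.4 [ 0.5642 -0.1525  0.118 ] ya 94.1 F [-1.28  6.31  5.62] T [0.977 0.246 0.459] op 0.011 58.433135747909546 j6 -2.039 t6 0.422
```

Call:
servo_tool(rows=[{"x":0.0,"y":0.0005,"z":0.0002,"spin":4.0,"gripper":0.0},{"x":0.0,"y":0.0005,"z":0.0005,"spin":8.0,"gripper":0.0},{"x":0.0,"y":0.0005,"z":0.0007,"spin":12.0,"gripper":0.0},{"x":0.0,"y":0.0005,"z":0.001,"spin":16.0,"gripper":0.0}])

```text
t: 3.8
position: [0.5643, -0.1524, 0.1178]
orientation: [0.001, 0.105, 0.994, -0.0]
wrist_force: [-5.6, 5.0, 17.6]
opening: 0.0111
grasp_force: 60.0
```

```bash
python3 st.py
```

```text
3.8 [ 0.5643 -0.1524  0.1178] ya 77.94 F [-5.65  5.03 17.59] T [0.729 1.044 0.487] op 0.0111 59.96594846248627 j6 -1.756 t6 -1.846
```

Call:
servo_tool(rows=[{"x":0.0,"y":0.0,"z":0.0003,"spin":4.0,"gripper":0.0},{"x":0.0,"y":0.0,"z":0.0005,"spin":8.0,"gripper":0.0}])

```text
t: 4.0
position: [0.5644, -0.1524, 0.1177]
orientation: [0.001, 0.174, 0.985, -0.0]
wrist_force: [-7.2, 5.8, 21.4]
opening: 0.0109
grasp_force: 60.4
```

```bash
python3 st.py
```

```text
4.0 [ 0.5644 -0.1524  0.1177] ya 69.94 F [-7.21  5.79 21.44] T [0.861 1.304 0.397] op 0.0109 60.37112832069397 j6 -1.616 t6 -1.846
```

The upward force shows the knob doesn't sink as it turns, so I'll undo the z drift and re-centre laterally.

Call:
servo_tool(rows=[{"x":0.0007,"y":0.0003,"z":-0.0018,"spin":3.0,"gripper":0.0},{"x":0.0007,"y":0.0003,"z":-0.0018,"spin":6.0,"gripper":0.0}])

```text
t: 4.2
position: [0.564, -0.1521, 0.1181]
orientation: [0.001, 0.225, 0.974, -0.0]
wrist_force: [2.8, -0.5, 1.7]
opening: 0.011
grasp_force: 59.9
```

```bash
python3 st.py
```

```text
4.2 [ 0.564  -0.1521  0.1181] ya 63.97 F [ 2.76 -0.48  1.68] T [-0.015 -0.498  0.444] op 0.011 59.93358671665192 j6 -1.512 t6 -1.208
```

Call:
servo_tool(rows=[{"x":0.0,"y":0.0,"z":0.0,"spin":3.0,"gripper":0.0},{"x":0.0,"y":0.0,"z":0.0,"spin":6.0,"gripper":0.0}])

```text
t: 4.4
position: [0.564, -0.1521, 0.1181]
orientation: [0.001, 0.276, 0.961, 0.0]
wrist_force: [3.4, 0.3, 1.3]
opening: 0.0109
grasp_force: 59.9
```

```bash
python3 st.py
```

```text
4.4 [ 0.564  -0.1521  0.1181] ya 57.97 F [3.43 0.31 1.29] T [ 0.081 -0.537  0.491] op 0.0109 59.919700026512146 j6 -1.407 t6 -1.27
```

Call:
servo_tool(rows=[{"x":0.0,"y":0.0,"z":0.0,"spin":3.0,"gripper":0.0},{"x":0.0,"y":0.0,"z":0.0,"spin":6.0,"gripper":0.0}])

```text
t: 4.6
position: [0.564, -0.1521, 0.1182]
orientation: [0.001, 0.326, 0.945, 0.0]
wrist_force: [3.4, 0.9, 2.7]
opening: 0.011
grasp_force: 60.2
```

```bash
python3 st.py
```

```text
4.6 [ 0.564  -0.1521  0.1182] ya 51.97 F [3.38 0.94 2.66] T [ 0.081 -0.514  0.537] op 0.011 60.211188197135925 j6 -1.302 t6 -1.248
```

Call:
servo_tool(rows=[{"x":0.0,"y":0.0,"z":0.0,"spin":3.0,"gripper":0.0},{"x":0.0,"y":0.0,"z":0.0,"spin":6.0,"gripper":0.0}])

```text
t: 4.8
position: [0.564, -0.152, 0.1182]
orientation: [0.001, 0.375, 0.927, 0.0]
wrist_force: [2.5, 1.7, 3.3]
opening: 0.011
grasp_force: 60.5
```

```bash
python3 st.py
```

```text
4.8 [ 0.564  -0.152   0.1182] ya 45.97 F [2.49 1.66 3.33] T [ 0.097 -0.493  0.499] op 0.011 60.50352931022644 j6 -1.198 t6 -1.226
```

Call:
servo_tool(rows=[{"x":0.0,"y":0.0,"z":0.0,"spin":3.0,"gripper":0.0},{"x":0.0,"y":0.0,"z":0.0,"spin":6.0,"gripper":0.0}])

```text
t: 5.0
position: [0.5641, -0.1521, 0.1184]
orientation: [0.001, 0.423, 0.906, 0.0]
wrist_force: [2.7, 2.1, 3.0]
opening: 0.0108
grasp_force: 60.8
```

```bash
python3 st.py
```

```text
5.0 [ 0.5641 -0.1521  0.1184] ya 39.97 F [2.73 2.07 2.95] T [ 0.163 -0.411  0.546] op 0.0108 60.798100233078 j6 -1.093 t6 -1.204
```

Call:
servo_tool(rows=[{"x":0.0,"y":0.0,"z":0.0,"spin":3.0,"gripper":0.0},{"x":0.0,"y":0.0,"z":0.0,"spin":6.0,"gripper":0.0}])

```text
t: 5.2
position: [0.5641, -0.152, 0.1184]
orientation: [0.001, 0.47, 0.883, 0.0]
wrist_force: [2.7, 0.9, 4.9]
opening: 0.011
grasp_force: 61.1
```

```bash
python3 st.py
```

```text
5.2 [ 0.5641 -0.152   0.1184] ya 33.97 F [2.65 0.86 4.87] T [ 0.162 -0.395  0.567] op 0.011 61.09951615333557 j6 -0.988 t6 -1.183
```

Joint‑6 torque is rising cleanly at about 0.21 Nm/rad, so the pad has touched, somewhere between 70° and 58°. I'll back off and re-approach at constant speed to locate the touch.

Call:
servo_tool(rows=[{"x":0.0,"y":0.0,"z":0.0,"spin":-3.0,"gripper":0.0},{"x":0.0,"y":0.0,"z":0.0,"spin":-6.0,"gripper":0.0},{"x":0.0,"y":0.0,"z":0.0,"spin":-9.0,"gripper":0.0},{"x":0.0,"y":0.0,"z":0.0,"spin":-12.0,"gripper":0.0}])

```text
t: 5.6
position: [0.5642, -0.1522, 0.1183]
orientation: [0.001, 0.373, 0.928, 0.0]
wrist_force: [4.4, -0.2, 2.7]
opening: 0.0109
grasp_force: 58.5
```

```bash
python3 st.py
```

```text
5.6 [ 0.5642 -0.1522  0.1183] ya 46.18 F [ 4.35 -0.18  2.67] T [-0.089 -0.758 -0.375] op 0.0109 58.53620409965515 j6 -1.202 t6 1.323
```

Call:
servo_tool(rows=[{"x":0.0,"y":0.0,"z":0.0,"spin":-3.0,"gripper":0.0},{"x":0.0,"y":0.0,"z":0.0,"spin":-6.0,"gripper":0.0},{"x":0.0,"y":0.0,"z":0.0,"spin":-9.0,"gripper":0.0},{"x":0.0,"y":0.0,"z":0.0,"spin":-12.0,"gripper":0.0},{"x":0.0,"y":0.0,"z":0.0,"spin":-15.0,"gripper":0.0},{"x":0.0,"y":0.0,"z":0.0,"spin":-18.0,"gripper":0.0},{"x":0.0,"y":0.0,"z":0.0,"spin":-21.0,"gripper":0.0},{"x":0.0,"y":0.0,"z":0.0,"spin":-24.0,"gripper":0.0}])

```text
t: 6.4
position: [0.5642, -0.1522, 0.1181]
orientation: [0.001, 0.172, 0.985, -0.0]
wrist_force: [6.0, -0.6, 0.6]
opening: 0.0113
grasp_force: 58.5
```

```bash
python3 st.py
```

```text
6.4 [ 0.5642 -0.1522  0.1181] ya 70.17 F [ 6.02 -0.58  0.63] T [-0.152 -0.969 -0.451] op 0.0113 58.5055947303772 j6 -1.62 t6 1.267
```

Call:
servo_tool(rows=[{"x":0.0,"y":0.0,"z":0.0,"spin":-3.0,"gripper":0.0},{"x":0.0,"y":0.0,"z":0.0,"spin":-6.0,"gripper":0.0},{"x":0.0,"y":0.0,"z":0.0,"spin":-9.0,"gripper":0.0},{"x":0.0,"y":0.0,"z":0.0,"spin":-12.0,"gripper":0.0},{"x":0.0,"y":0.0,"z":0.0,"spin":-15.0,"gripper":0.0},{"x":0.0,"y":0.0,"z":0.0,"spin":-18.0,"gripper":0.0}])

```text
t: 7.0
position: [0.5642, -0.1522, 0.1181]
orientation: [0.001, 0.016, 1.0, -0.0]
wrist_force: [6.3, -0.5, -0.6]
opening: 0.0109
grasp_force: 58.5
```

```bash
python3 st.py
```

```text
7.0 [ 0.5642 -0.1522  0.1181] ya 88.17 F [ 6.31 -0.54 -0.62] T [-0.171 -1.04  -0.431] op 0.0109 58.540334701538086 j6 -1.934 t6 1.267
```

Call:
servo_tool(rows=[{"x":0.0,"y":0.0,"z":0.0,"spin":3.0,"gripper":0.0},{"x":0.0,"y":0.0,"z":0.0,"spin":6.0,"gripper":0.0},{"x":0.0,"y":0.0,"z":0.0,"spin":9.0,"gripper":0.0},{"x":0.0,"y":0.0,"z":0.0,"spin":12.0,"gripper":0.0}])

```text
t: 7.4
position: [0.5642, -0.1522, 0.1181]
orientation: [0.001, 0.122, 0.993, -0.0]
wrist_force: [4.9, -0.1, -0.3]
opening: 0.0106
grasp_force: 58.7
```

```bash
python3 st.py
```

```text
7.4 [ 0.5642 -0.1522  0.1181] ya 75.97 F [ 4.9  -0.09 -0.31] T [-0.166 -0.924  0.415] op 0.0106 58.736295104026794 j6 -1.721 t6 -1.275
```

Call:
servo_tool(rows=[{"x":0.0,"y":0.0,"z":0.0,"spin":3.0,"gripper":0.0}])

```text
t: 7.5
position: [0.5642, -0.1522, 0.1181]
orientation: [0.001, 0.148, 0.989, -0.0]
wrist_force: [5.8, -1.5, -0.8]
opening: 0.0112
grasp_force: 58.7
```

```bash
python3 st.py
```

```text
7.5 [ 0.5642 -0.1522  0.1181] ya 72.97 F [ 5.83 -1.48 -0.85] T [-0.144 -0.958  0.51 ] op 0.0112 58.73713195323944 j6 -1.669 t6 -1.275
```

Call:
servo_tool(rows=[{"x":0.0,"y":0.0,"z":0.0,"spin":3.0,"gripper":0.0}])

```text
t: 7.6
position: [0.5642, -0.1522, 0.1181]
orientation: [0.001, 0.174, 0.985, -0.0]
wrist_force: [5.3, -1.5, 0.5]
opening: 0.0107
grasp_force: 58.7
```

```bash
python3 st.py
```

```text
7.6 [ 0.5642 -0.1522  0.1181] ya 69.97 F [ 5.32 -1.51  0.48] T [-0.129 -0.959  0.449] op 0.0107 58.73772203922272 j6 -1.617 t6 -1.275
```

Call:
servo_tool(rows=[{"x":0.0,"y":0.0,"z":0.0,"spin":3.0,"gripper":0.0}])

```text
t: 7.7
position: [0.5642, -0.1522, 0.1181]
orientation: [0.001, 0.2, 0.98, -0.0]
wrist_force: [5.0, -1.3, 0.1]
opening: 0.0107
grasp_force: 58.7
```

```bash
python3 st.py
```

```text
7.7 [ 0.5642 -0.1522  0.1181] ya 66.97 F [ 4.97 -1.33  0.09] T [-0.165 -0.958  0.472] op 0.0107 58.73797595500946 j6 -1.564 t6 -1.275
```

Call:
servo_tool(rows=[{"x":0.0,"y":0.0,"z":0.0,"spin":3.0,"gripper":0.0}])

```text
t: 7.8
position: [0.5642, -0.1522, 0.1181]
orientation: [0.001, 0.225, 0.974, -0.0]
wrist_force: [4.1, -0.8, 0.4]
opening: 0.0109
grasp_force: 58.7
```

```bash
python3 st.py
```

```text
7.8 [ 0.5642 -0.1522  0.1181] ya 63.97 F [ 4.07 -0.83  0.37] T [-0.138 -0.952  0.468] op 0.0109 58.74317765235901 j6 -1.512 t6 -1.275
```

Call:
servo_tool(rows=[{"x":0.0,"y":0.0,"z":0.0,"spin":3.0,"gripper":0.0}])

```text
t: 7.9
position: [0.5642, -0.1522, 0.1181]
orientation: [0.001, 0.251, 0.968, -0.0]
wrist_force: [5.5, 0.4, -0.4]
opening: 0.011
grasp_force: 58.8
```

```bash
python3 st.py
```

```text
7.9 [ 0.5642 -0.1522  0.1181] ya 60.97 F [ 5.45  0.43 -0.42] T [-0.132 -0.97   0.546] op 0.011 58.75012814998627 j6 -1.46 t6 -1.275
```

Call:
servo_tool(rows=[{"x":0.0,"y":0.0,"z":0.0,"spin":3.0,"gripper":0.0}])

```text
t: 8.0
position: [0.5642, -0.1522, 0.1181]
orientation: [0.001, 0.276, 0.961, 0.0]
wrist_force: [4.8, -0.3, 0.4]
opening: 0.0109
grasp_force: 58.8
```

```bash
python3 st.py
```

```text
8.0 [ 0.5642 -0.1522  0.1181] ya 57.96 F [ 4.8  -0.32  0.36] T [-0.108 -0.894  0.42 ] op 0.0109 58.82583260536194 j6 -1.407 t6 -1.269
```

Free-running torque is flat at −1.275 and starts to rise at about 59.5°, which is first touch. The target is about 0.86 rad on, so ~10°.

Call:
servo_tool(rows=[{"x":0.0,"y":0.0,"z":0.0,"spin":3.0,"gripper":0.0},{"x":0.0,"y":0.0,"z":0.0,"spin":6.0,"gripper":0.0},{"x":0.0,"y":0.0,"z":0.0,"spin":9.0,"gripper":0.0},{"x":0.0,"y":0.0,"z":0.0,"spin":12.0,"gripper":0.0},{"x":0.0,"y":0.0,"z":0.0,"spin":15.0,"gripper":0.0},{"x":0.0,"y":0.0,"z":0.0,"spin":18.0,"gripper":0.0},{"x":0.0,"y":0.0,"z":0.0,"spin":21.0,"gripper":0.0},{"x":0.0,"y":0.0,"z":0.0,"spin":24.0,"gripper":0.0},{"x":0.0,"y":0.0,"z":0.0,"spin":27.0,"gripper":0.0},{"x":0.0,"y":0.0,"z":0.0,"spin":30.0,"gripper":0.0},{"x":0.0,"y":0.0,"z":0.0,"spin":33.0,"gripper":0.0},{"x":0.0,"y":0.0,"z":0.0,"spin":36.0,"gripper":0.0}])

```text
t: 9.2
position: [0.5642, -0.1522, 0.1185]
orientation: [0.001, 0.559, 0.829, 0.0]
wrist_force: [2.6, 0.3, 4.0]
opening: 0.0109
grasp_force: 59.8
```

```bash
python3 st.py
```

```text
9.2 [ 0.5642 -0.1522  0.1185] ya 21.98 F [2.64 0.29 3.96] T [ 0.007 -0.554  0.6  ] op 0.0109 59.790626764297485 j6 -0.779 t6 -1.138
```

Call:
servo_tool(rows=[{"x":0.0,"y":0.0,"z":0.0,"spin":3.0,"gripper":0.0},{"x":0.0,"y":0.0,"z":0.0,"spin":6.0,"gripper":0.0},{"x":0.0,"y":0.0,"z":0.0,"spin":9.0,"gripper":0.0}])

```text
t: 9.5
position: [0.5642, -0.1522, 0.1186]
orientation: [0.001, 0.623, 0.782, 0.0]
wrist_force: [3.0, -0.8, 5.8]
opening: 0.0108
grasp_force: 60.0
```

```bash
python3 st.py
```

```text
9.5 [ 0.5642 -0.1522  0.1186] ya 12.98 F [ 2.98 -0.77  5.75] T [ 0.038 -0.466  0.63 ] op 0.0108 60.04269003868103 j6 -0.622 t6 -1.105
```

Call:
servo_tool(rows=[{"x":0.0,"y":0.0,"z":0.0,"spin":3.0,"gripper":0.0}])

```text
t: 9.6
position: [0.5642, -0.1521, 0.1187]
orientation: [0.001, 0.643, 0.766, 0.0]
wrist_force: [3.6, 1.4, 6.6]
opening: 0.0112
grasp_force: 60.1
```

```bash
python3 st.py
```

```text
9.6 [ 0.5642 -0.1521  0.1187] ya 9.98 F [3.59 1.36 6.62] T [ 0.112 -0.455  0.659] op 0.0112 60.12864589691162 j6 -0.57 t6 -1.094
```

Torque is now about 0.2 Nm above running free. Next: release, lift, and turn for the lever.

Call:
servo_tool(rows=[{"x":0.0,"y":0.0,"z":0.0,"spin":0.0,"gripper":0.0},{"x":0.0,"y":0.0,"z":0.0,"spin":0.0,"gripper":0.02},{"x":0.0,"y":0.0,"z":0.0,"spin":0.0,"gripper":0.04},{"x":0.0,"y":0.0,"z":0.0,"spin":0.0,"gripper":0.04},{"x":0.0,"y":0.0,"z":0.0,"spin":0.0,"gripper":0.04},{"x":0.0,"y":0.0,"z":-0.01,"spin":0.0,"gripper":0.04},{"x":0.0,"y":0.0,"z":-0.04,"spin":0.0,"gripper":0.04},{"x":0.0,"y":0.0,"z":-0.08,"spin":0.0,"gripper":0.04},{"x":0.0,"y":0.0,"z":-0.12,"spin":0.0,"gripper":0.0},{"x":0.0,"y":0.0,"z":-0.132,"spin":0.0,"gripper":0.0},{"x":0.0,"y":0.0,"z":-0.132,"spin":0.0,"gripper":0.0}])

```text
t: 10.7
position: [0.564, -0.1522, 0.2521]
orientation: [0.002, 0.642, 0.766, 0.001]
wrist_force: [0.5, 0.2, -0.2]
opening: -0.0
grasp_force: 0.0
```

Call:
servo_tool(rows=[{"x":0.0,"y":0.0,"z":0.0,"spin":-8.0,"gripper":0.0},{"x":0.0,"y":0.0,"z":0.0,"spin":-16.0,"gripper":0.0},{"x":0.0,"y":0.0,"z":0.0,"spin":-24.0,"gripper":0.0},{"x":0.0,"y":0.0,"z":0.0,"spin":-32.0,"gripper":0.0},{"x":0.0,"y":0.0,"z":0.0,"spin":-40.0,"gripper":0.0},{"x":0.0,"y":0.0,"z":0.0,"spin":-48.0,"gripper":0.0},{"x":0.0,"y":0.0,"z":0.0,"spin":-56.0,"gripper":0.0},{"x":0.0,"y":0.0,"z":0.0,"spin":-64.0,"gripper":0.0},{"x":0.0,"y":0.0,"z":0.0,"spin":-72.0,"gripper":0.0},{"x":0.0,"y":0.0,"z":0.0,"spin":-80.0,"gripper":0.0},{"x":0.0,"y":0.0,"z":0.0,"spin":-86.0,"gripper":0.0},{"x":0.0,"y":0.0,"z":0.0,"spin":-89.5,"gripper":0.0},{"x":0.0,"y":0.0,"z":0.0,"spin":-89.5,"gripper":0.0},{"x":0.0,"y":0.0,"z":0.0,"spin":-89.5,"gripper":0.0}])

```text
t: 12.1
position: [0.5632, -0.152, 0.2486]
orientation: [-0.001, -0.082, 0.997, 0.0]
wrist_force: [-1.8, -0.1, 0.2]
opening: 0.0003
grasp_force: 0.0
```

```bash
python3 st.py; python3 - <<'E'
from h import *
s=manip.state();m=R.from_quat(s["orientation"][[1,2,3,0]]).as_matrix()
i=viewer.camera_info("wrist");im=viewer.capture("wrist")
cv2.imwrite("pics/w3.png",im[:,:,::-1])
u=np.array([-.163,.987,0]);H=np.array([.5476,-.0516,0])
print("lever pred px",proj("wrist",[H+u*.0425+[0,0,.1816],H+u*.059+[0,0,.21]],i).round(0))
for tu,z in[(12,.2),(22.5,.189),(37,.1826),(50.3,.1735),(62.1,.162),(72,.1485),(79.7,.133),(85,.1165)]:
    print(tu,(m.T@(H+u*tu/1e3+[0,0,z]-s["position"])).round(4))
E
```

```text
12.1 [ 0.5632 -0.152   0.2486] ya 99.45 F [-1.75 -0.09  0.22] T [0.01  0.031 0.001] op 0.0003 0.0 j6 -2.131 t6 -0.37
lever pred px [[553. 261.]
 [614. 279.]]
12 [-0.0012  0.1135  0.0487]
22.5 [-0.0012  0.124   0.0597]
37 [-0.0012  0.1385  0.0661]
50.3 [-0.0013  0.1518  0.0753]
62.1 [-0.0013  0.1636  0.0868]
72 [-0.0013  0.1735  0.1003]
79.7 [-0.0013  0.1812  0.1158]
85 [-0.0014  0.1865  0.1323]
```

View pics/w3.png

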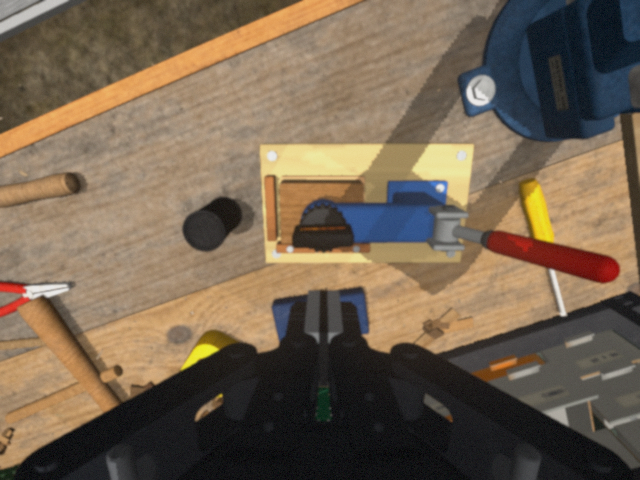

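The wrist view shows the lever still up, with its red grip running from (490,240) to (605,268). That's about 2 mm nearer the robot than predicted, so I'll shift tool x to suit and push along the arc.

Call:
servo_tool(rows=[{"x":0.0,"y":0.03,"z":0.0,"spin":0.0,"gripper":0.0},{"x":0.0,"y":0.06,"z":0.0,"spin":0.0,"gripper":0.0},{"x":0.001,"y":0.09,"z":0.0,"spin":0.0,"gripper":0.0},{"x":0.001,"y":0.11,"z":0.01,"spin":0.0,"gripper":0.0},{"x":0.001,"y":0.11,"z":0.03,"spin":0.0,"gripper":0.0},{"x":0.001,"y":0.11,"z":0.049,"spin":0.0,"gripper":0.0},{"x":0.001,"y":0.113,"z":0.056,"spin":0.0,"gripper":0.0},{"x":0.001,"y":0.118,"z":0.058,"spin":0.0,"gripper":0.0},{"x":0.001,"y":0.124,"z":0.06,"spin":0.0,"gripper":0.0},{"x":0.001,"y":0.131,"z":0.063,"spin":0.0,"gripper":0.0},{"x":0.001,"y":0.138,"z":0.066,"spin":0.0,"gripper":0.0}])

```text
t: 13.25
position: [0.5396, -0.0156, 0.184]
orientation: [0.0, -0.083, 0.997, -0.0]
wrist_force: [0.7, -2.9, -0.4]
opening: -0.0
grasp_force: 1.4
```

Call:
servo_tool(rows=[{"x":0.0,"y":0.006,"z":0.004,"spin":0.0,"gripper":0.0},{"x":0.0,"y":0.013,"z":0.009,"spin":0.0,"gripper":0.0},{"x":0.0,"y":0.019,"z":0.015,"spin":0.0,"gripper":0.0}])

```text
t: 13.55
position: [0.5364, 0.0032, 0.1685]
orientation: [0.0, -0.083, 0.997, 0.0]
wrist_force: [0.3, 0.2, 4.5]
opening: 0.0001
grasp_force: 1.8
```

```bash
python3 st.py; python3 - <<'E'
from h import *
i=viewer.camera_info("wrist");im=viewer.capture("wrist")
cv2.imwrite("pics/w4.png",cv2.resize(im[150:480,200:640],None,fx=1.5,fy=1.5)[:,:,::-1])
E
```

```text
13.55 [0.5364 0.0032 0.1685] ya 99.57 F [0.3  0.15 4.5 ] T [-0.012 -0.125  0.018] op 0.0001 1.7727621272206306 j6 -1.876 t6 -0.313
```

View pics/w4.png

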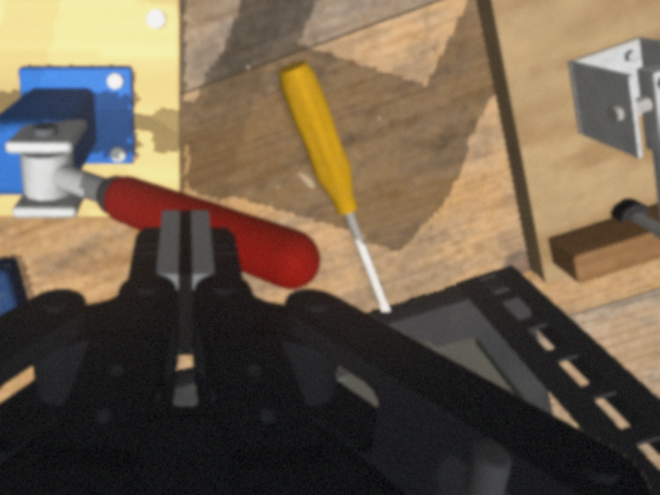

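The fingertips (crop ~(185,215)) sit squarely across the red grip, and the push takes 4.5 N. I'll continue down the arc.

Call:
servo_tool(rows=[{"x":0.0,"y":0.0066,"z":0.006,"spin":0.0,"gripper":0.0},{"x":0.0,"y":0.0115,"z":0.0125,"spin":0.0,"gripper":0.0},{"x":0.0,"y":0.0165,"z":0.0195,"spin":0.0,"gripper":0.0},{"x":0.0,"y":0.0205,"z":0.027,"spin":0.0,"gripper":0.0},{"x":0.0,"y":0.0242,"z":0.035,"spin":0.0,"gripper":0.0},{"x":0.0,"y":0.027,"z":0.042,"spin":0.0,"gripper":0.0},{"x":0.0,"y":0.0285,"z":0.047,"spin":0.0,"gripper":0.0},{"x":0.0,"y":0.0285,"z":0.047,"spin":0.0,"gripper":0.0}])

```text
t: 14.4
position: [0.5312, 0.031, 0.1207]
orientation: [-0.001, -0.083, 0.997, 0.0]
wrist_force: [-0.3, 0.1, -0.5]
opening: -0.0
grasp_force: 0.0
```

Call:
servo_tool(rows=[{"x":0.0,"y":0.0005,"z":0.0015,"spin":0.0,"gripper":0.0},{"x":0.0,"y":0.001,"z":0.003,"spin":0.0,"gripper":0.0},{"x":0.0,"y":0.001,"z":0.004,"spin":0.0,"gripper":0.0}])

```text
t: 14.7
position: [0.5315, 0.0317, 0.1177]
orientation: [0.0, -0.083, 0.997, 0.0]
wrist_force: [-0.2, -1.1, 3.7]
opening: -0.0001
grasp_force: 1.5
```

```bash
python3 st.py
```

```text
14.7 [0.5315 0.0317 0.1177] ya 99.57 F [-0.25 -1.1   3.71] T [-0.085  0.133  0.029] op -0.0001 1.4661616086959839 j6 -1.823 t6 0.028
```

Still 3.7 N of moving resistance, so I'll nudge until the stop shows up.

Call:
servo_tool(rows=[{"x":0.0,"y":0.0,"z":0.001,"spin":0.0,"gripper":0.0},{"x":0.0,"y":0.0,"z":0.001,"spin":0.0,"gripper":0.0}])

```text
t: 14.9
position: [0.5315, 0.0318, 0.1166]
orientation: [-0.0, -0.083, 0.997, 0.0]
wrist_force: [-0.3, 0.7, 0.7]
opening: -0.0004
grasp_force: 0.7
```

Call:
servo_tool(rows=[{"x":0.0,"y":0.0,"z":0.0007,"spin":0.0,"gripper":0.0},{"x":0.0,"y":0.0,"z":0.0007,"spin":0.0,"gripper":0.0}])

```text
t: 15.1
position: [0.5315, 0.0318, 0.1163]
orientation: [0.0, -0.083, 0.997, 0.0]
wrist_force: [-2.2, 1.1, 7.4]
opening: 0.0002
grasp_force: 3.5
```

Call:
servo_tool(rows=[{"x":0.0,"y":0.0,"z":0.0006,"spin":0.0,"gripper":0.0},{"x":0.0,"y":0.0,"z":0.0006,"spin":0.0,"gripper":0.0},{"x":0.0,"y":0.0,"z":0.0006,"spin":0.0,"gripper":0.0}])

```text
t: 15.4
position: [0.5316, 0.0318, 0.1162]
orientation: [0.0, -0.083, 0.997, 0.0]
wrist_force: [-3.2, 1.1, 13.2]
opening: -0.0001
grasp_force: 6.6
```

The stop is reached: force rises to 13 N with no further travel. I'll retreat straight up and check.

Call:
servo_tool(rows=[{"x":0.0,"y":0.0,"z":-0.01,"spin":0.0,"gripper":0.0},{"x":0.0,"y":0.0,"z":-0.04,"spin":0.0,"gripper":0.0},{"x":0.0,"y":0.0,"z":-0.08,"spin":0.0,"gripper":0.0},{"x":0.0,"y":-0.03,"z":-0.12,"spin":0.0,"gripper":0.0},{"x":0.0,"y":-0.06,"z":-0.12,"spin":0.0,"gripper":0.0},{"x":0.03,"y":-0.09,"z":-0.12,"spin":0.0,"gripper":0.0},{"x":0.03,"y":-0.09,"z":-0.12,"spin":0.0,"gripper":0.0},{"x":0.03,"y":-0.09,"z":-0.12,"spin":0.0,"gripper":0.0},{"x":0.03,"y":-0.09,"z":-0.12,"spin":0.0,"gripper":0.0}])

```text
t: 16.3
position: [0.5171, -0.0615, 0.2354]
orientation: [0.0, -0.084, 0.997, 0.0]
wrist_force: [0.6, -1.1, -0.6]
opening: -0.0004
grasp_force: 0.0
```

```bash
python3 st.py; python3 - <<'E'
from h import *
im=viewer.capture("wrist")
cv2.imwrite("pics/w5.png",im[:,:,::-1])
E
```

```text
16.3 [ 0.5171 -0.0615  0.2354] ya 99.58 F [ 0.55 -1.08 -0.64] T [ 0.016 -0.009  0.046] op -0.0004 0.0 j6 -2.005 t6 -0.025
```

View pics/w5.png

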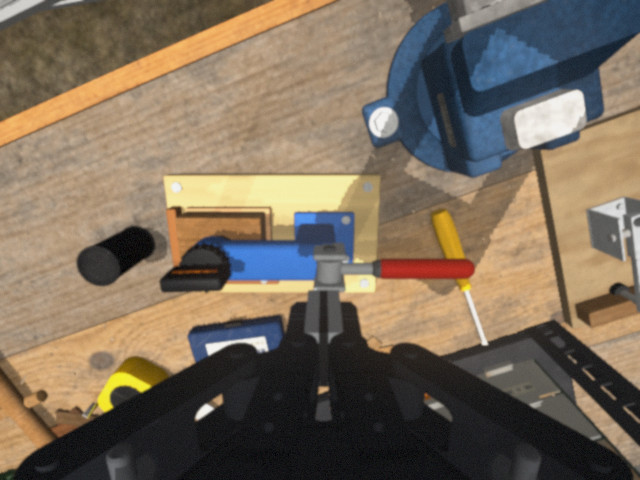

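The lever lies level, with its red grip from (380,268) to (473,268). The block is in place, the bystanders haven't moved and the arm is clear, so I'll hand in.

```bash
python3 -c "
from cell import manip
print(manip.hand_in())"
```

```text
the job is handed in; nothing more can be done
None
```

The job is handed in, result not shown: I turned the knob about 0.86 rad past first touch (about 0.2 Nm above running free), put the lever down on its stop with about 13 N, and moved the arm clear with nothing around the clamp disturbed.

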